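# Open the coffee grinder two turns and lock it

## Task

Set the coffee grinder coarse: pressing with a fingertip, roll the black knurled collar on its top anticlockwise (seen from above) until it is two full turns open, counted from fully tight, with its yellow mark back at the yellow pointer; it starts tight or less than a quarter turn open. Then push the red lock bolt fully in towards the collar with a fingertip. Leave the grinder standing about where it is, never lift it, and leave the things around it alone.

Things in the scene. Friction and masses are not known exactly. Their poses are not given: they have to be found in the camera images.
- grinder: Loose, heavy (about 3 kg) aluminium coffee grinder on rubber feet, 137 mm tall, about 160 mm across, standing upright on the worktop. Origin on its underside on the collar's axis; z up. Its -x side carries a black drawer front (fixed) and, on the top shoulder, a small yellow pointer 60 mm from the axis; a square tower on its -y side (46 mm wide in x, out to y = -127 mm, flat top at z = 106 mm) carries the red lock bolt.
- collar_top (a point): Centre of the flat top of the black knurled collar (z = 136.5 mm above the worktop). The collar is a disc 100 mm in diameter, 23 mm thick, too wide to pinch, with fine grip ribs on its side and on the outer part of its top (27 to 49 mm from the axis), about 1 mm or less proud of the top. It neither rises nor sinks as it turns; the steel disc in the middle turns with it.
- collar_mark (a point): Middle of the yellow radial mark on the collar's top, 40 mm from the axis; it turns with the collar and faces the yellow pointer (the grinder's -x side) at every full turn.
- collar (a joint): Turning angle of the collar in rad: 0 fully tight with the mark at the pointer, growing anticlockwise seen from above, 12.57 after two full turns; end stop at 15.7. Starts between 0 and 1.4. It stays where it is left; turning takes about 0.06 N m, i.e. a 2 N drag at the rim, so a fingertip pressed down on the rim with some 4 to 12 N and led round the axis carries it along by friction.
- bolt_face (a point): Centre of the outer (grinder -y) face of the red thumb piece of the lock bolt: 32 mm wide in the grinder's x, 12 mm thick, standing from 2 mm to 22 mm above the tower's flat top (this point is 119 mm above the worktop). Pushed along the grinder's +y, towards the collar. The tower's top runs on 16 mm outside this face.
- lock_bolt (a joint): Travel of the lock bolt in m: 0 out (start), 0.014 fully in against its stop; about 2 N of friction, stays where it is left.
- press: Glass coffee press with a black handle, 225 mm tall, about 100 x 149 mm; loose bystander, origin under its centre.
- pepper: Dark wooden pepper mill, 58 mm wide, 150 mm tall; loose bystander, origin under its centre.
- salt: Glass salt shaker with a grey top, 44 mm wide, 90 mm tall; loose bystander, origin under its centre.
- bowl: Pale green bowl of snack bars, 158 mm wide, 95 mm tall; loose bystander, origin under its centre.
- zinc: Small grey zinc churn with a lid, 72 x 92 mm, 127 mm tall; loose bystander, origin under its centre.

How it is judged:
By the outcome, as a careful person would: the job done as asked, in the order asked, and still so for the second after the job is handed in, with the robot touching nothing.
It also fails if it takes over 67 s, if anything falls off the work surface, if the arm or the gripper's body presses on something with over 40 N, if the wrist force passes 120 N, or if a joint passes its speed limit or range.

## Robot

A 6-joint arm with a two-finger parallel gripper is mounted at the origin on a cart in front of the work surface, level with it; the furniture and walls round the work are solid. World frame = base frame: x ahead of the robot, y to its left, z up, the work surface at z = 0. Lengths are in mm, angles in rad, forces in N, time in s.
With the tool pointing down it reaches from about 275 to 750 mm from the base axis. Payload 10.2 kg.
Tool frame: the origin (TCP) lies midway between the tips of the shut fingers; the grasp point (between the pads) lies 19 mm behind it (ctrl.grip_depth is the distance from the TCP to the grasp point, in mm); y points along the fingers, x is the direction in which the jaws open and shut, and the axes are right-handed (so a half turn about y gives the same grasp; the last joint's range is limited). The gripper opens to 85 mm and grips with 20 to 120 N. Pads are 22 mm wide; open, the fingers measure 114 mm over their backs; the gripper's body (76 mm by 85 mm) begins 54 mm behind the grasp point. The pads swing forward as they close: fully open they stand 13 mm farther back than shut.
Start: joints at [0.884, 0.313, 1.498, -0, 1.331, -0.223], TCP at [234.872, 469.539, 231.294] pointing down, gripper open.
Joint ranges: [-2.94, 2.94], [-0.97, 2.17], [0.19, 2.56], [-1.23, 4.37], [0.02, 3.11], [-2.88, 2.88]. Speed limits (rad/s): [2.39, 2.39, 3.01, 3.14, 3.14, 3.14].

## Interface

Orientations are given as a unit quaternion [w, x, y, z].
In Python, from rig import ctrl gives the robot as it stands. The module is installed in compiled form; this text tells all that it offers.
- The arm moves only by the tool drive_tool, never from a script. Its arguments are lists of equal length, an entry for each row: "gripper": the closure, from 0 (fully open) to 1 (shut); "offset": the shift along the tool's x, y, z in m, a list of three; "turn": the turn about the tool's y in degrees. In form: {"gripper": [gripper, ...], "offset": [[tx, ty, tz], ...], "turn": [turn, ...]}. A call has 1 to 20 rows; each row shifts and turns the commanded pose from where the row before left it, along the tool's axes as they then stand; what a row does not reach is not made up. A row lasts 1/12 s, in which the tool goes at most 41.7 mm and 7.16 degrees, less where a joint would pass 70% of its speed; a pose out of reach is approached as far as the arm can. A call is refused whole if a number of a shift passes 0.0417 or a number of a turn 7.16, either way. A call with a gripper value outside its range is refused whole. The fingers move at their own pace and stop on an object; "force" is the grip in N (left out, the last holds). Time passes only in rows, so rows that do not move let the fingers close. It gives the time, the measured TCP pose, the force and the opening at its end, in the units of the state.
- ctrl.sense(): the state, without advancing time (a new reading comes with each control period).
- ctrl.capture(name): name is "side" or "top"; returns (picture, depth): 400x640x3 uint8, red, green, blue; 400x640 float32, mm along the optical axis (not along the pixel's ray), 0 where there is no reading.
- ctrl.camera_params(name): a dict with "fovy" (degrees; the focal length in pixels is half the picture's height over the tangent of half this angle, whatever the lens; pixels are square), "cx", "cy" (the principal point, pixels), "view" (4x4, takes a point from world to camera coordinates). Camera axes: x right, y down, z forward; pixel columns grow to the right and rows downward; lengths in mm; the calibration is good to about 2 mm. A picture is of the moment at which its call begins. camera_params takes no time and is no camera call.
- ctrl.finish_job(): hands the job in, once; it reports no verdict.
Trained networks look in the newest picture that a camera, given by its name, has taken for a name from the list of things; names that differ only in an ending like _2 or _b are one class to them, and where a whole thing is asked for, a point or a joint stands for the part that bears it (a point fixed in the world has none). Each returns a list of dicts, best first, with "score" (0 to 1); they miss things now and then, are a little off and sometimes report something else, mostly with a low value. They report only what shows in the picture. A call takes as long as a camera call.
- ctrl.boxes_of(camera, query): "centre" ([x, y, z] in mm, in the coordinates of the camera as it stood for that picture, good to about 4 mm: the middle of the surface that is visible of it).
- ctrl.regions_of(camera, query): "mask" (400x640 bool, what is visible of it).
- ctrl.pinpoint(camera, query): "centre" ([x, y, z] in mm, in the coordinates of the camera as it stood for that picture, good to about 4 mm: a listed point, or the origin of a listed thing).
The state is a dict: "time_s": time; "joints": joint angles; "dq": joint speeds; "tau": joint torques, N m; "eef_pos": TCP position; "ee_rot": TCP orientation; "force": force on the tool from outside, world axes, zero at the start; "wrist_torque": the same for the moment, N m; "grip_width": opening from 0.0 (shut) to 1.0 (fully open).
Only numpy, scipy, OpenCV 4.12 (cv2) and the standard library are available. Lean on these libraries where they do the work, as an engineer would, in place of code of your own. Each camera call takes 0.05 s, during which the arm holds its last target.

## Working session

There is one attempt and no reset: what is moved stays moved. The work goes in short steps, Python scripts to look and compute and a tool call to move; the robot and the scene stay as the last step left them, time stands still between calls to the robot, and variables do not carry over. Pictures are saved under pics/ and viewed, and the job is handed in when it is done.

Besides the shell and the picture viewer there is one more tool, called as name([rows], argument=value, ...), one row to a line, values as JSON. drive_tool: Moves the arm, as the interface text tells. Its arguments: {"type":"object","properties":{"gripper":{"type":"array","items":{"type":"number"}},"offset":{"type":"array","items":{"type":"array","items":{"type":"number"}}},"turn":{"type":"array","items":{"type":"number"}},"force":{"type":"number"}},"required":["gripper","offset","turn"]}

```bash
mkdir -p pics; cat > h.py <<'E'
import numpy as np, cv2
from rig import ctrl
def K(n):
    p=ctrl.camera_params(n); f=200/np.tan(np.radians(p['fovy'])/2); return f,p['cx'],p['cy'],np.array(p['view'])
def c2w(n,c):
    V=K(n)[3]; return (np.linalg.inv(V)@np.r_[c,1])[:3]
def w2p(n,w):
    f,cx,cy,V=K(n); c=(V@np.r_[w,1])[:3]; return f*c[0]/c[2]+cx,f*c[1]/c[2]+cy
def px(n,u,v,d):
    f,cx,cy,V=K(n); return c2w(n,[(u-cx)*d/f,(v-cy)*d/f,d])
def save(n,im): cv2.imwrite('pics/'+n+'.png',im[:,:,::-1])
E
python3 - <<'E'
from h import *
np.set_printoptions(precision=1,suppress=True)
s=ctrl.sense(); print(s)
for n in('top','side'):
    im,d=ctrl.capture(n); save(n+'0',im); np.save(n+'0d.npy',d)
    p=ctrl.camera_params(n);print(n,p)
    for q in('grinder','collar_top','collar_mark','bolt_face'):
        for r in ctrl.pinpoint(n,q)[:2]: print(n,q,r['score'],c2w(n,r['centre']),w2p(n,c2w(n,r['centre'])))
E
```

```text
{'time_s': 0.0, 'joints': array([ 0.9,  0.3,  1.5,  0. ,  1.3, -0.2]), 'dq': array([ 0.,  0.,  0., -0.,  0.,  0.]), 'tau': array([  0. , -41.2, -26. ,  -0. ,   0. ,  -0. ]), 'eef_pos': array([234.7, 469.3, 230.7]), 'ee_rot': array([-0.6,  0.6,  0.4, -0.4]), 'force': array([ 0.3,  0.6, -1. ]), 'wrist_torque': array([0., 0., 0.]), 'grip_width': 1.000558449522349}
top {'fovy': 44.017529989698936, 'cx': 324.5756837079865, 'cy': 204.4547935305852, 'view': array([[   0. ,   -1. ,   -0. ,  136.1],
       [  -1. ,   -0. ,   -0.1,  604.1],
       [   0.1,    0. ,   -1. , 1452.9],
       [   0. ,    0. ,    0. ,    1. ]])}
top grinder 0.71 [672.1 357.3   0.4] (np.float64(257.2216416994828), np.float64(180.77487367674806))
top grinder 0.62 [498.7 -35.3   0.5] (np.float64(384.77050225151436), np.float64(240.24809210501425))
top collar_top 0.79 [501.1 -36.5 134.9] (np.float64(390.916291215167), np.float64(238.38638294409387))
top collar_mark 0.85 [498.7 -72.3 135. ] (np.float64(403.89301474906017), np.float64(239.52560245455328))
top bolt_face 0.69 [ 532.7 -140.9  118.9] (np.float64(427.642500995
[... 224 characters left out ...]
0.2,    0.8,   -0.5,  817.8],
       [   0. ,    0. ,    0. ,    1. ]])}
side grinder 0.65 [501.5 -38.3  -2.6] (np.float64(299.8730189710757), np.float64(277.1340135545064))
side collar_top 0.63 [500.  -38.3 135.5] (np.float64(297.13498803913615), np.float64(232.2875101525774))
side collar_top 0.46 [498.7 -36.1  -3.7] (np.float64(298.59730036231576), np.float64(277.01701144087997))
side collar_mark 0.71 [495.9 -68.4 139.1] (np.float64(297.9439868971036), np.float64(239.6255043889223))
side collar_mark 0.37 [759.9  38.8   2.2] (np.float64(386.3586730080146), np.float64(239.05303136468444))
side bolt_face 0.47 [ 533.3 -135.   119.2] (np.float64(322.67914758984), np.float64(264.15563930312493))
```

View pics/top0.png

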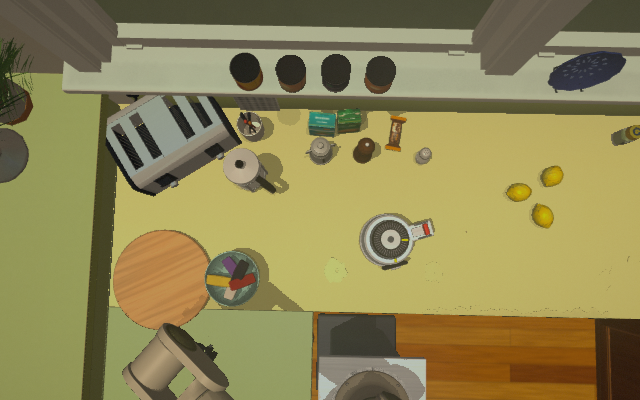

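View pics/side0.png

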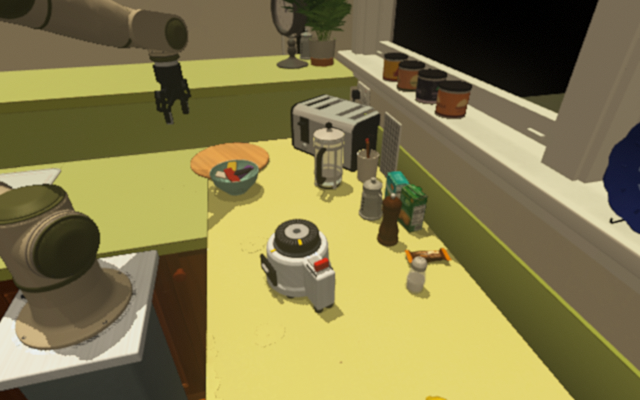

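```bash
python3 - <<'E'
import cv2
a=cv2.imread('pics/top0.png')[180:310,310:470]; cv2.imwrite('pics/topc.png',cv2.resize(a,None,fx=4.5,fy=4.5,interpolation=cv2.INTER_CUBIC))
from h import *
print(ctrl.sense()['time_s'],ctrl.sense()['ee_rot'].tolist())
from scipy.spatial.transform import Rotation as R
q=ctrl.sense()['ee_rot'];print(R.from_quat(np.r_[q[1:],q[0]]).as_matrix())
E
```

```text
0.5 [-0.6015238672274534, 0.6015450142438202, 0.37168195532959275, -0.3717057399025495]
[[ 4.47374734e-01 -1.28940478e-05 -8.94346604e-01]
 [ 8.94346602e-01 -4.31224762e-05  4.47374734e-01]
 [-4.43349113e-05 -9.99999999e-01 -7.76015845e-06]]
```

View pics/topc.png

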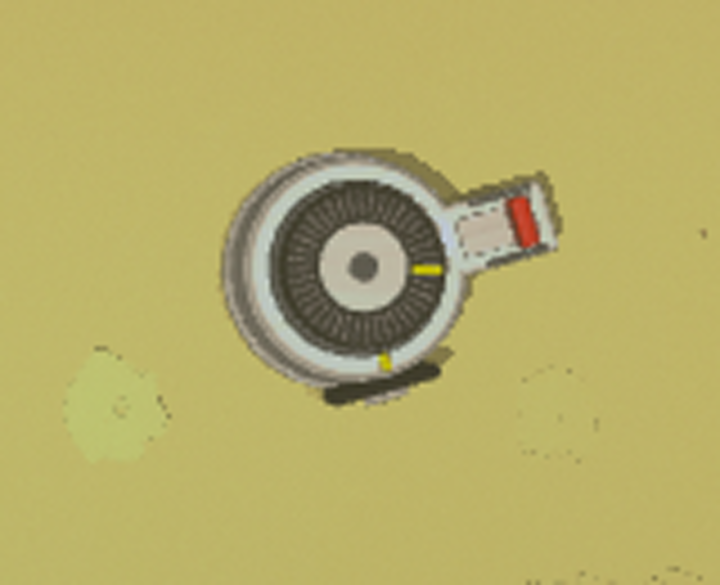

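The top view shows the grinder with its collar centre at about (391,239), the yellow mark at (404,240) to the right, the pointer at (396,261) below and the red bolt at (426,229). The collar is open about 1.2 rad. Bystanders are well clear. Next I refine the geometry.

```bash
cat >> h.py <<'E'
from scipy.optimize import least_squares
def cloud(n,d):
    f,cx,cy,V=K(n); v,u=np.mgrid[0:400,0:640]
    c=np.stack([(u-cx)*d/f,(v-cy)*d/f,d,np.ones_like(d)],-1)
    return (c@np.linalg.inv(V).T)[...,:3]
def onplane(n,u,v,z):
    a=px(n,u,v,500.);b=px(n,u,v,1500.); t=(z-a[2])/(b[2]-a[2]); return a+t*(b-a)
def analyse(n,im,d,cen0=(500,-37)):
    P=cloud(n,d); hsv=cv2.cvtColor(im,cv2.COLOR_RGB2HSV).astype(int)
    r=np.hypot(P[...,0]-cen0[0],P[...,1]-cen0[1])
    m=(P[...,2]>128)&(P[...,2]<145)&(r<62)&(d>0)
    p=P[m]; print(n,'collar pts',len(p),'mean',p.mean(0),'minmax mid',[(np.percentile(p[:,i],1)+np.percentile(p[:,i],99))/2 for i in(0,1)],'ext',np.ptp(p[:,:2],axis=0))
    sel=(hsv[...,0]>24)&(hsv[...,0]<34)&(hsv[...,1]>190)&(hsv[...,2]>120)&(r<75)
    red=((hsv[...,0]<8)|(hsv[...,0]>172))&(hsv[...,1]>150)&(hsv[...,2]>90)&(r<160)&(P[...,2]>60)
    out={}
    for name,mm in(('yellow',sel),('red',red)):
        k,l,st,ce=cv2.connectedComponentsWithStats(mm.astype(np.uint8),connectivity=8)
        for i in range(1,k):
            if st[i,4]>=3:
                q=P[l==i]; print(name,'n',st[i,4],'px',ce[i],'med',np.median(q,0),'z-plane',onplane(n,*ce[i],136.5 if name=='yellow' else 128))
E
python3 - <<'E'
from h import *
np.set_printoptions(precision=1,suppress=True)
for n in('top','side'):
    im=cv2.imread(f'pics/{n}0.png')[:,:,::-1].copy(); analyse(n,im,np.load(n+'0d.npy'))
E
```

```text
top collar pts 1006 mean [499.3 -33.8 136.5] minmax mid [np.float64(499.42898686419517), np.float64(-34.02159935632469)] ext [99.4 99.8]
yellow n 12 px [404.5 239.5] med [498.7 -73.6 138.4] z-plane [498.8 -73.7 136.5]
yellow n 5 px [395.4 260.2] med [441.6 -52.4 108.6] z-plane [441.5 -49.2 136.5]
red n 42 px [426.1 228.8] med [ 529.3 -134.7  129. ] z-plane [ 530.  -134.8  128. ]
side collar pts 1067 mean [496.9 -41.3 136.9] minmax mid [np.float64(497.4792377815377), np.float64(-36.45187949399921)] ext [ 99.7 100.7]
yellow n 7 px [299.6 241.3] med [498.1 -72.6 138.3] z-plane [498.7 -71.6 136.5]
yellow n 3 px [272.  250.3] med [439.7 -53.5 109. ] z-plane [437.  -85.9 136.5]
red n 90 px [320.6 262.8] med [ 528.2 -138.6  128. ] z-plane [ 527.7 -139.3  128. ]
```

drive_tool([
  [-0.02, 0, -0.03],
  [-0.02, 0, -0.03],
  [-0.02, 0, -0.03],
  [-0.02, 0, -0.03],
  [-0.02, 0, -0.03],
  [-0.02, 0, -0.03],
  [-0.02, 0, -0.03],
  [-0.02, 0, -0.03],
  [-0.02, 0, -0.03],
  [-0.02, 0, -0.03],
  [-0.02, 0, -0.03],
  [-0.02, 0, -0.03],
  [-0.02, 0, -0.03],
  [-0.02, 0, -0.03],
  [0, 0, 0],
  [0, 0, 0],
], gripper=[1, 1, 1, 1, 1, 1, 1, 1, 1, 1, 1, 1, 1, 1, 1, 1], turn=[0, 0, 0, 0, 0, 0, 0, 0, 0, 0, 0, 0, 0, 0, 0, 0], force=60)

```text
time_s: 1.83
eef_pos: [485.6, 30.0, 231.0]
ee_rot: [0.602, -0.602, -0.371, 0.371]
force: [-0.5, -0.4, 0.5]
grip_width: 0.003
```

drive_tool([
  [0, 0, 0],
  [0, 0, 0],
  [0, 0, 0],
  [0, 0, 0],
  [0, 0, 0],
  [0, 0, 0],
  [0, 0, 0],
], gripper=[1, 1, 1, 1, 1, 1, 1], turn=[-7.16, -7.16, -7.16, -7.16, -7.16, -7.16, 0])

```text
time_s: 2.42
eef_pos: [484.8, 32.3, 231.4]
ee_rot: [-0.422, 0.422, 0.567, -0.567]
force: [0.6, 0.8, 0.7]
grip_width: 0.004
```

```bash
python3 - <<'E'
from h import *
from scipy.spatial.transform import Rotation as R
np.set_printoptions(precision=3,suppress=True)
s=ctrl.sense();q=s['ee_rot'];M=R.from_quat(np.r_[q[1:],q[0]]).as_matrix();print(M,s['joints'],s['eef_pos'],s['force'])
c=np.array([498.5,-35.5,0]);y=np.radians(16.7);gx=np.array([np.cos(y),np.sin(y),0]);gy=np.array([-np.sin(y),np.cos(y),0])
t=c+38*gy+[0,0,150];print(t,M.T@(t-s['eef_pos']))
E
```

```text
[[-0.288  0.    -0.958]
 [ 0.958  0.    -0.288]
 [ 0.    -1.    -0.   ]] [-0.175  0.226  1.611  0.     1.304 -2.038] [484.783  32.303 231.44 ] [0.624 0.781 0.663]
[487.58    0.897 150.   ] [-30.89   81.437   6.367]
```

drive_tool([
  [-0.031, 0.02, 0.006],
  [0, 0.03, 0],
  [0, 0.03, 0],
  [0, 0.009, 0],
  [0, 0.003, 0],
  [0, 0, 0],
  [0, 0, 0],
], gripper=[1, 1, 1, 1, 1, 1, 1], turn=[0, 0, 0, 0, 0, 0, 0])

```text
time_s: 3.0
eef_pos: [489.0, -0.0, 140.8]
ee_rot: [-0.423, 0.425, 0.566, -0.566]
force: [-1.6, 0.6, 0.1]
grip_width: 0.002
```

drive_tool([
  [0, 0.002, 0],
  [0, 0.001, 0],
  [0, 0, 0],
], gripper=[1, 1, 1], turn=[0, 0, 0])

```text
time_s: 3.25
eef_pos: [488.4, -0.2, 136.8]
ee_rot: [-0.423, 0.424, 0.566, -0.566]
force: [0.1, 0.1, -1.0]
grip_width: -0.001
```

drive_tool([
  [0, 0.001, 0],
  [0, 0, 0],
  [0, 0, 0],
], gripper=[1, 1, 1], turn=[0, 0, 0])

```text
time_s: 3.5
eef_pos: [488.7, -0.1, 136.4]
ee_rot: [-0.423, 0.424, 0.566, -0.566]
force: [-2.0, 0.8, 7.6]
grip_width: 0.0
```

drive_tool([
  [-0.0006, 0, 0.0064],
  [-0.0017, 0, 0.0062],
  [-0.0027, 0, 0.0058],
  [-0.0037, 0, 0.0053],
  [-0.0046, 0, 0.0046],
  [-0.0053, 0, 0.0037],
  [-0.0058, 0, 0.0027],
  [-0.0062, 0, 0.0017],
  [-0.0064, 0, 0.0006],
], gripper=[1, 1, 1, 1, 1, 1, 1, 1, 1], turn=[0, 0, 0, 0, 0, 0, 0, 0, 0])

```text
time_s: 4.25
eef_pos: [463.8, -46.3, 136.4]
ee_rot: [-0.423, 0.424, 0.567, -0.566]
force: [0.1, 2.9, 5.8]
grip_width: -0.004
```

```bash
python3 - <<'E'
from h import *
np.set_printoptions(precision=1,suppress=True)
print(ctrl.sense()['force'],ctrl.sense()['eef_pos'])
for n in('top','side'):
    im,d=ctrl.capture(n); save(n+'1',im); analyse(n,im,d)
a=cv2.imread('pics/side1.png')[170:320,210:370]; cv2.imwrite('pics/side1c.png',cv2.resize(a,None,fx=4,fy=4,interpolation=cv2.INTER_CUBIC))
E
```

```text
[0.1 2.9 5.8] [463.8 -46.3 136.4]
top collar pts 298 mean [516.  -11.  135.9] minmax mid [np.float64(507.53146928851584), np.float64(-28.248593372191518)] ext [83.6 90.9]
yellow n 3 px [397.3 223.7] med [541.4 -52.9 135.2] z-plane [542.  -53.7 136.5]
red n 38 px [426.3 228.6] med [ 529.5 -134.9  128.4] z-plane [ 530.4 -135.2  128. ]
side collar pts 838 mean [502.4 -48.1 136.7] minmax mid [np.float64(497.4250337003239), np.float64(-39.458254738037624)] ext [98.7 97.6]
yellow n 5 px [311.8 231.6] med [531.5 -48.4 138.3] z-plane [532.  -45.4 136.5]
red n 119 px [320.8 263.8] med [ 528.5 -138.9  126.4] z-plane [ 527.5 -142.1  128. ]
```

View pics/side1c.png

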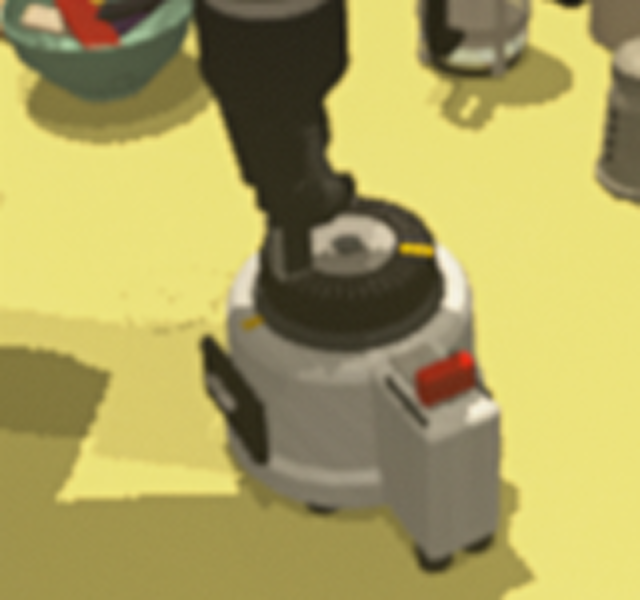

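drive_tool([
  [-0.0064, 0.0003, -0.0006],
  [-0.0062, 0, -0.0017],
  [-0.0058, 0, -0.0027],
  [-0.0053, 0, -0.0037],
  [-0.0046, 0, -0.0046],
  [-0.0037, 0, -0.0053],
  [-0.0027, 0, -0.0058],
  [-0.0017, 0, -0.0062],
  [-0.0006, 0, -0.0064],
  [0.0006, 0, -0.0064],
  [0.0017, 0, -0.0062],
  [0.0027, 0, -0.0058],
  [0.0037, 0, -0.0053],
  [0.0046, 0, -0.0046],
  [0.0053, 0, -0.0037],
  [0.0058, 0, -0.0027],
  [0.0062, 0, -0.0017],
  [0.0064, 0, -0.0006],
], gripper=[1, 1, 1, 1, 1, 1, 1, 1, 1, 1, 1, 1, 1, 1, 1, 1, 1, 1], turn=[0, 0, 0, 0, 0, 0, 0, 0, 0, 0, 0, 0, 0, 0, 0, 0, 0, 0])

```text
time_s: 5.85
eef_pos: [535.5, -25.7, 136.5]
ee_rot: [-0.422, 0.425, 0.566, -0.566]
force: [1.1, -3.0, 6.5]
grip_width: 0.001
```

```bash
python3 - <<'E'
from h import *
np.set_printoptions(precision=1,suppress=True)
for n in('top','side'):
    im,d=ctrl.capture(n); save(n+'2',im); analyse(n,im,d)
    a=im[170:320,210:370] if n=='side' else im[180:310,310:470];save(n+'2c',cv2.resize(a,None,fx=4,fy=4,interpolation=cv2.INTER_CUBIC))
print(ctrl.sense()['force'],ctrl.sense()['eef_pos'])
E
```

```text
top collar pts 192 mean [494.  -43.  136.5] minmax mid [np.float64(494.1751495830999), np.float64(-43.42948958009561)] ext [37.1 77.5]
side collar pts 1027 mean [495.1 -42.4 136.8] minmax mid [np.float64(497.3151354806015), np.float64(-36.529652831378264)] ext [ 99.1 100.8]
yellow n 3 px [286.  223.7] med [480.7  -6.4 139.2] z-plane [481.4  -1.5 136.5]
red n 122 px [320.8 264. ] med [ 528.4 -138.9  125.2] z-plane [ 527.4 -142.8  128. ]
[2.1 2.3 7. ] [535.2 -24.8 136.4]
```

View pics/side2c.png

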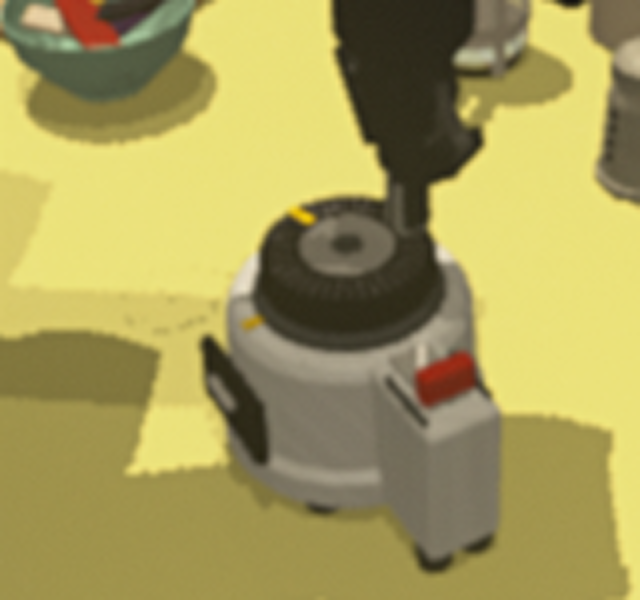

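View pics/top2c.png

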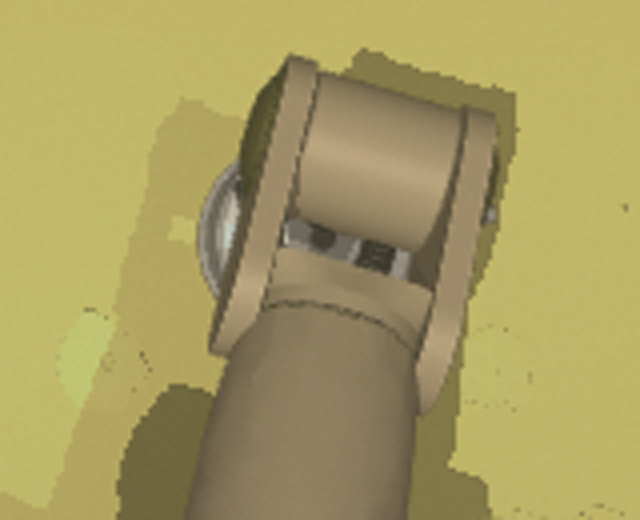

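drive_tool([
  [0.0064, 0.0003, 0.0006],
  [0.0062, 0, 0.0017],
  [0.0058, 0, 0.0027],
  [0.0053, 0, 0.0037],
  [0.0046, 0, 0.0046],
  [0.0037, 0, 0.0053],
  [0.0027, 0, 0.0058],
  [0.0017, 0, 0.0062],
  [0.0006, 0, 0.0064],
  [-0.0006, 0, 0.0064],
  [-0.0017, 0, 0.0062],
  [-0.0027, 0, 0.0058],
  [-0.0037, 0, 0.0053],
  [-0.0046, 0, 0.0046],
  [-0.0053, 0, 0.0037],
  [-0.0058, 0, 0.0027],
  [-0.0062, 0, 0.0017],
  [-0.0064, 0, 0.0006],
], gripper=[1, 1, 1, 1, 1, 1, 1, 1, 1, 1, 1, 1, 1, 1, 1, 1, 1, 1], turn=[0, 0, 0, 0, 0, 0, 0, 0, 0, 0, 0, 0, 0, 0, 0, 0, 0, 0])

```text
time_s: 7.45
eef_pos: [464.3, -46.4, 136.4]
ee_rot: [-0.423, 0.425, 0.567, -0.565]
force: [0.7, 3.1, 11.4]
grip_width: -0.002
```

```bash
cat >look.py <<'E'
import sys
from h import *
np.set_printoptions(precision=1,suppress=True)
k=sys.argv[1]
n='side'
im,d=ctrl.capture(n); save(n+k,im); analyse(n,im,d)
a=im[170:320,210:370] if n=='side' else im[180:310,310:470];save(n+k+'c',cv2.resize(a,None,fx=4,fy=4,interpolation=cv2.INTER_CUBIC))
print(ctrl.sense()['force'],ctrl.sense()['eef_pos'])
E
python3 look.py 3
```

```text
side collar pts 851 mean [502.6 -47.9 136.7] minmax mid [np.float64(497.6640702568978), np.float64(-39.0228244286275)] ext [ 99.7 100.7]
red n 119 px [320.8 263.8] med [ 528.3 -139.2  126.3] z-plane [ 527.5 -142.   128. ]
[ 0.3 -0.4 11.4] [464.5 -47.3 136.4]
```

View pics/side3c.png

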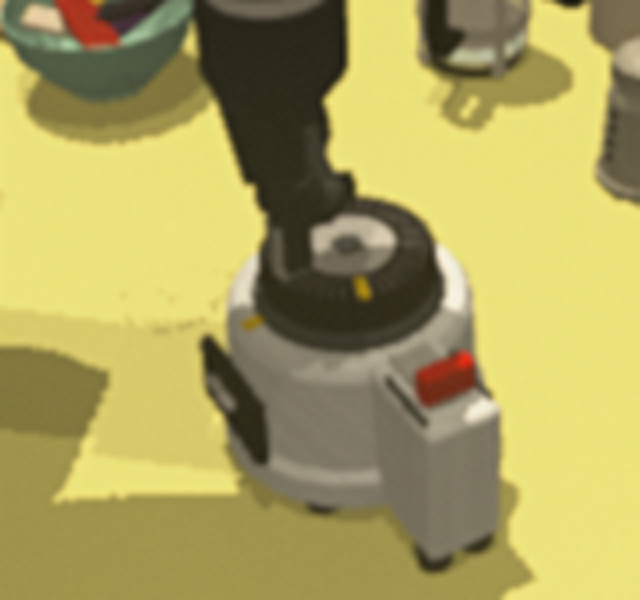

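drive_tool([
  [-0.0064, 0, -0.0006],
  [-0.0062, 0, -0.0017],
  [-0.0058, 0, -0.0027],
  [-0.0053, 0, -0.0037],
  [-0.0046, 0, -0.0046],
  [-0.0037, 0, -0.0053],
  [-0.0027, 0, -0.0058],
  [-0.0017, 0, -0.0062],
  [-0.0006, 0, -0.0064],
  [0.0006, 0, -0.0064],
  [0.0017, 0, -0.0062],
  [0.0027, 0, -0.0058],
  [0.0037, 0, -0.0053],
  [0.0046, 0, -0.0046],
  [0.0053, 0, -0.0037],
  [0.0058, 0, -0.0027],
  [0.0062, 0, -0.0017],
  [0.0064, 0, -0.0006],
], gripper=[1, 1, 1, 1, 1, 1, 1, 1, 1, 1, 1, 1, 1, 1, 1, 1, 1, 1], turn=[0, 0, 0, 0, 0, 0, 0, 0, 0, 0, 0, 0, 0, 0, 0, 0, 0, 0])

```text
time_s: 9.0
eef_pos: [535.7, -25.8, 136.4]
ee_rot: [-0.422, 0.426, 0.567, -0.566]
force: [1.8, -2.1, 8.6]
grip_width: -0.002
```

```bash
python3 look.py 4
```

```text
side collar pts 1027 mean [495.6 -42.6 136.8] minmax mid [np.float64(497.98154520068624), np.float64(-36.17480379843531)] ext [100.1 100.1]
red n 124 px [320.9 264.1] med [ 528.6 -138.8  125.2] z-plane [ 527.5 -143.   128. ]
[ 1.4 -1.2  7.9] [535.4 -24.8 136.4]
```

View pics/side4c.png

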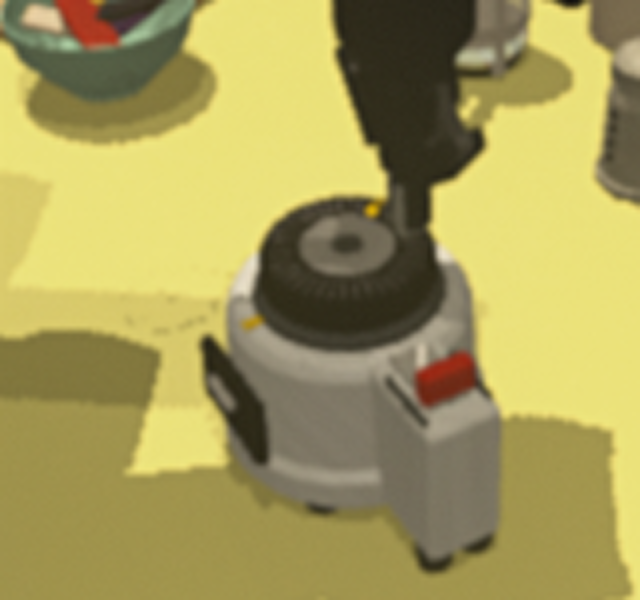

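```bash
python3 - <<'E'
from h import *
c=onplane('side',296.75,230.75,136.5);print(c)
for p in [(303.25,222.5),(300.75,242),(299.6,241.3),(286,223.7)]:
    m=onplane('side',*p,136.5);v=m-c;print(m,np.hypot(*v[:2]),np.degrees(np.arctan2(v[1],v[0])))
E
```

```text
[500.1008727  -33.83055972 136.5       ]
[520.75817468  -7.23419777 136.5       ] 33.6762615783028 52.16363685867588
[500.62472341 -74.59032132 136.5       ] 40.76312776552316 -89.2636663925704
[498.7167748  -71.65816431 136.5       ] 37.85291792831497 -92.09549632497122
[481.41128668  -1.65058158 136.5       ] 37.21359454486626 120.1472938419965
```

drive_tool([
  [0.0064, 0, 0.0006],
  [0.0062, 0, 0.0017],
  [0.0058, 0, 0.0027],
  [0.0053, 0, 0.0037],
  [0.0046, 0, 0.0046],
  [0.0037, 0, 0.0053],
  [0.0027, 0, 0.0058],
  [0.0017, 0, 0.0062],
  [0.0006, 0, 0.0064],
  [-0.0006, 0, 0.0064],
  [-0.0017, 0, 0.0062],
  [-0.0027, 0, 0.0058],
  [-0.0037, 0, 0.0053],
  [-0.0046, 0, 0.0046],
  [0, 0, 0],
], gripper=[1, 1, 1, 1, 1, 1, 1, 1, 1, 1, 1, 1, 1, 1, 1], turn=[0, 0, 0, 0, 0, 0, 0, 0, 0, 0, 0, 0, 0, 0, 0])

```text
time_s: 10.3
eef_pos: [465.7, -21.7, 136.3]
ee_rot: [-0.423, 0.425, 0.567, -0.566]
force: [-1.2, -0.3, 11.2]
grip_width: 0.0
```

```bash
python3 look.py 5
```

```text
side collar pts 991 mean [498.8 -43.4 136.9] minmax mid [np.float64(497.6892663246533), np.float64(-35.82349769534917)] ext [ 99.8 100. ]
red n 117 px [320.6 263.7] med [ 528.3 -139.1  125.9] z-plane [ 527.2 -141.8  128. ]
[-1.8 -1.1 12.4] [465.8 -21.6 136.4]
```

View pics/side5c.png

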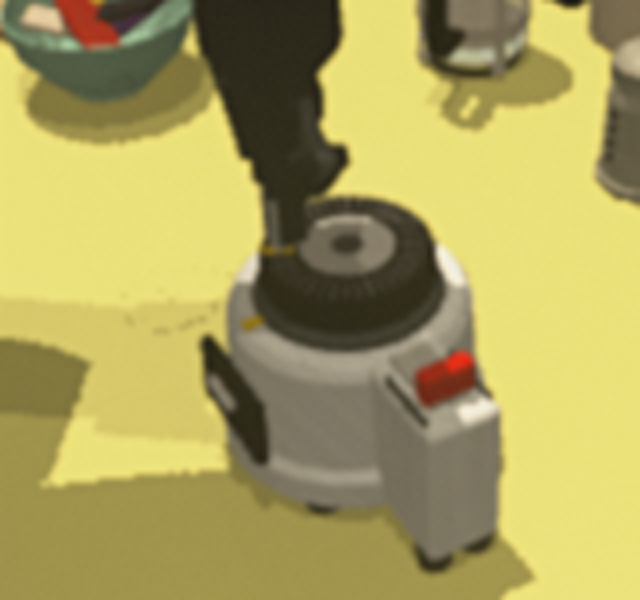

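drive_tool([
  [0, -0.03, 0],
  [0, -0.03, 0],
  [0.04, 0, 0],
  [0.04, 0, 0],
  [0.04, 0, 0],
  [0.04, 0, 0],
  [0, 0, 0],
  [0, 0, 0],
], gripper=[1, 1, 1, 1, 1, 1, 1, 1], turn=[0, 0, 0, 0, 0, 0, 0, 0])

```text
time_s: 11.02
eef_pos: [419.2, 134.0, 195.0]
ee_rot: [-0.422, 0.423, 0.567, -0.567]
force: [-0.0, -0.2, -1.1]
grip_width: 0.002
```

```bash
cat >lookt.py <<'E'
import sys
from h import *
np.set_printoptions(precision=1,suppress=True)
k=sys.argv[1]
for n in ('top','side'):
    im,d=ctrl.capture(n); save(n+k,im); analyse(n,im,d)
    a=im[170:320,210:370] if n=='side' else im[180:310,310:470];save(n+k+'c',cv2.resize(a,None,fx=4.5,fy=4.5,interpolation=cv2.INTER_CUBIC))
    for q in('collar_top','collar_mark','bolt_face'):
        for r in ctrl.pinpoint(n,q)[:1]: print(q,r['score'],c2w(n,r['centre']))
s=ctrl.sense();print(s['time_s'],s['force'],s['eef_pos'])
E
python3 lookt.py 6
```

```text
top collar pts 990 mean [499.3 -34.  136.5] minmax mid [np.float64(499.41728795667103), np.float64(-33.89434119803236)] ext [99.6 99.5]
yellow n 11 px [388.4 252.5] med [463.5 -28.7 136.7] z-plane [462.3 -29.7 136.5]
yellow n 5 px [395.4 260.2] med [441.6 -52.2 108.2] z-plane [441.5 -49.2 136.5]
red n 44 px [426.  228.8] med [ 529.4 -134.5  128. ] z-plane [ 530.1 -134.6  128. ]
collar_top 0.7 [499.9 -35.1 138.3]
collar_mark 0.57 [457.7 -28.7 135. ]
bolt_face 0.53 [ 533.2 -138.   119.1]
side collar pts 1063 mean [497.  -41.1 136.9] minmax mid [np.float64(497.7572429998788), np.float64(-36.06343965721858)] ext [99.8 99.3]
yellow n 15 px [278.2 231.9] med [459.2 -30.4 137.6] z-plane [459.2 -27.5 136.5]
red n 92 px [320.3 263.1] med [ 526.6 -138.8  128.2] z-plane [ 527.1 -139.9  128. ]
collar_top 0.85 [499.9 -36.3 136.1]
collar_mark 0.81 [456.  -26.9 136.3]
bolt_face 0.47 [ 531.6 -136.6  118.9]
11.4167 [ 0.8 -0.1  0.3] [420.  131.8 194.6]
```

View pics/top6c.png

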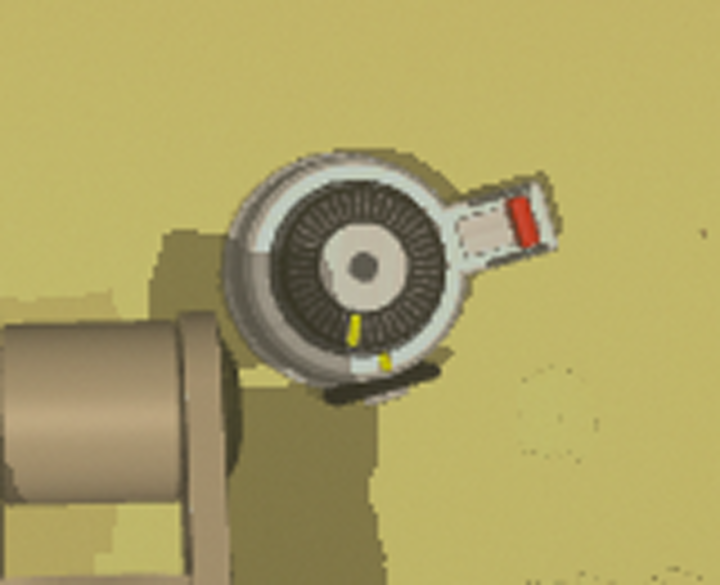

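View pics/side6c.png

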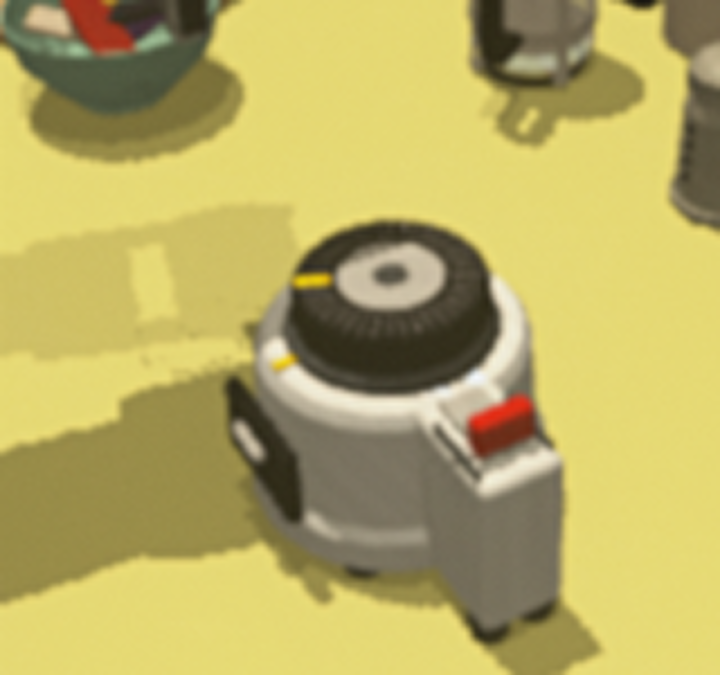

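drive_tool([
  [-0.037, 0, -0.007],
  [-0.037, 0, -0.007],
  [-0.037, 0, -0.007],
  [-0.0358, 0, -0.0073],
  [0, 0.03, 0],
  [0, 0.02, 0],
  [0, 0.007, 0],
  [0, 0.003, 0],
  [0, 0, 0],
  [0, 0, 0],
  [-0.0003, 0, 0.0048],
  [-0.001, 0, 0.0047],
  [-0.0016, 0, 0.0045],
  [-0.0018, 0, 0.0035],
], gripper=[1, 1, 1, 1, 1, 1, 1, 1, 1, 1, 1, 1, 1, 1], turn=[0, 0, 0, 0, 0, 0, 0, 0, 0, 0, 0, 0, 0, 0])

```text
time_s: 12.58
eef_pos: [473.9, -9.9, 136.4]
ee_rot: [-0.422, 0.425, 0.567, -0.565]
force: [2.2, 1.4, 6.5]
grip_width: 0.002
```

drive_tool([
  [0, -0.03, 0],
  [0, -0.03, 0],
  [0.04, 0, 0],
  [0.04, 0, 0],
  [0.04, 0, 0],
  [0.03, 0, 0],
  [0, 0, 0],
  [0, 0, 0],
], gripper=[1, 1, 1, 1, 1, 1, 1, 1], turn=[0, 0, 0, 0, 0, 0, 0, 0])

```text
time_s: 13.25
eef_pos: [430.2, 135.2, 195.3]
ee_rot: [-0.423, 0.423, 0.567, -0.567]
force: [0.5, -0.3, 0.8]
grip_width: -0.008
```

```bash
python3 lookt.py 7
```

```text
top collar pts 1010 mean [499.4 -33.9 136.2] minmax mid [np.float64(499.48262088294547), np.float64(-33.778841392491074)] ext [99.5 98.8]
yellow n 11 px [393.1 252.8] med [461.1 -42.2 138.1] z-plane [461.6 -42.7 136.5]
yellow n 5 px [395.4 260.2] med [441.7 -52.5 108.4] z-plane [441.5 -49.2 136.5]
red n 43 px [426.1 228.9] med [ 529.4 -134.4  128.1] z-plane [ 529.8 -134.8  128. ]
collar_top 0.72 [502.  -35.5 134. ]
collar_mark 0.85 [458.4 -45.4 133.6]
side collar pts 1060 mean [496.8 -41.  136.9] minmax mid [np.float64(497.5679656779713), np.float64(-35.86907735555714)] ext [ 99.3 100.3]
yellow n 8 px [280.4 235.8] med [462.  -43.5 138.6] z-plane [461.7 -42.2 136.5]
yellow n 3 px [272.3 250.3] med [439.6 -54.  109.3] z-plane [437.6 -86.1 136.5]
red n 97 px [320.5 263.2] med [ 527.7 -138.3  127.3] z-plane [ 527.4 -140.3  128. ]
collar_top 0.86 [500.7 -37.9 136. ]
collar_mark 0.69 [499.8 -32.2   0.7]
bolt_face 0.67 [ 530.7 -139.8  119.1]
13.65 [-0.1 -0.6  0.1] [430.7 133.6 194.7]
```

View pics/top7c.png

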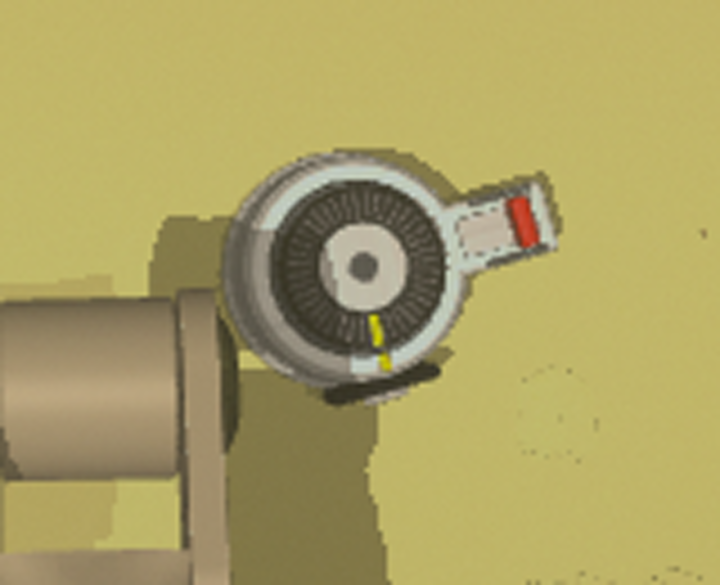

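View pics/side7c.png

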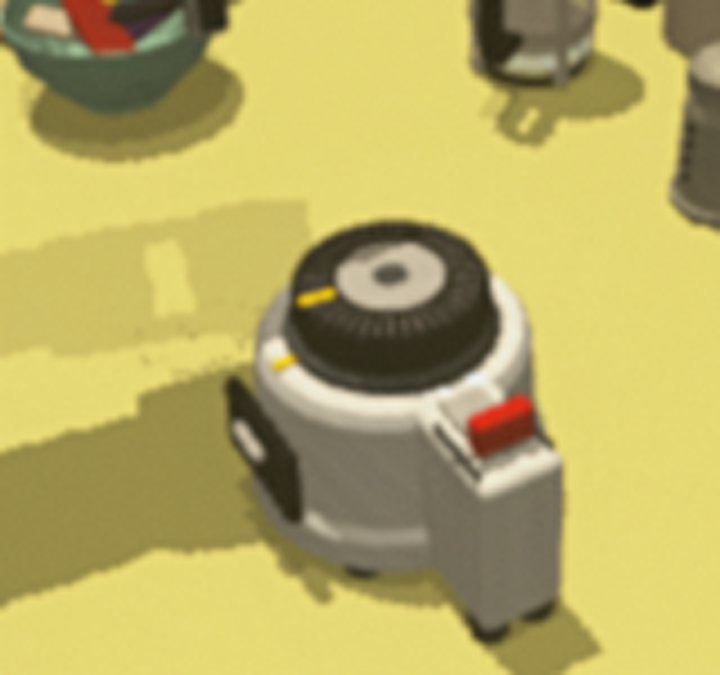

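```bash
cat >fine.py <<'E'
import sys
from h import *
def soft(im,box,k=8):
    u0,u1,v0,v1=box
    lab=cv2.cvtColor((im[v0:v1,u0:u1]/255.).astype(np.float32),cv2.COLOR_RGB2LAB)[...,2]
    w=np.clip(lab-35,0,None); v,u=np.mgrid[v0:v1,u0:u1]
    return (w*u).sum()/w.sum(),(w*v).sum()/w.sum(),np.round(lab).astype(int)
def red(im):
    r=im.astype(float); w=np.clip(r[...,0]-r[...,1:].max(-1)-50,0,None)[215:245,410:440]; v,u=np.mgrid[215:245,410:440]
    return (w*u).sum()/w.sum(),(w*v).sum()/w.sum()
im=cv2.imread(f'pics/top{sys.argv[1]}.png')[:,:,::-1].copy()
c=np.array([499.45,-33.85])
a=lambda u,v,z:(lambda p:(p[:2].round(1),np.hypot(*(p[:2]-c)).round(1),np.degrees(np.arctan2(*(p[:2]-c)[::-1]))%360))(onplane('top',u,v,z))
for nm,box,z in(('mark',(389,399,248,257),136.5),('ptr',(391,400,257,264),108.5)):
    u,v,l=soft(im,box); print(nm,u,v,a(u,v,z)); print(l)
u,v=red(im);print('red',u,v,a(u,v,127.5))
# grey disc dark centre as axis check
g=im[235:244,386:396].mean(-1);w=np.clip(150-g,0,None);vv,uu=np.mgrid[235:244,386:396];print('dot',onplane('top',(w*uu).sum()/w.sum(),(w*vv).sum()/w.sum(),136.5))
E
python3 fine.py 7
```

```text
mark 393.1181073521577 252.91452450719234 (array([461.3, -42.7]), np.float64(39.2), np.float64(193.10751101027685))
[[11  9 10 10  9  8  9  9  8  8]
 [ 9  7  7 15 17  9  8  8  8  9]
 [ 9  8  8 66 74 18  8  8  7  8]
 [ 9  8  8 68 74 33  9  8  9  8]
 [ 9  8  9 42 74 48 14  8  8  9]
 [ 8  7  8 41 74 58 17  8  8  9]
 [ 9  8  7 17 73 72 15  8  7  8]
 [ 8  8  8  7 73 74 17  9 10  9]
 [10  8  8  8 62 56 26  9  7  7]]
ptr 395.1235381533889 259.9530270724301 (array([441.8, -52.3]), np.float64(60.6), np.float64(197.7020486438636))
[[ 7  7  8  7  8  7  5  5  5]
 [ 6  6  6 23 43 12  5  4  5]
 [ 5  4  4 62 74 42  6  5  5]
 [ 4  3  5 52 74 62  8  6 10]
 [ 4  4  5 32 73 74 14 10 10]
 [ 8  9 11 14 36 34 11 10  8]
 [10  9 10 10 10  5  8 10 11]]
red 426.06485929993136 228.73266986959507 (array([ 530.1, -134.8]), np.float64(105.5), np.float64(286.9106910594402))
dot [499.68688191 -34.85539099 136.5       ]
```

drive_tool([
  [-0.037, 0, -0.0045],
  [-0.037, 0, -0.0045],
  [-0.037, 0, -0.0045],
  [-0.0343, 0, -0.004],
  [0, 0.03, 0],
  [0, 0.02, 0],
  [0, 0.007, 0],
  [0, 0.003, 0],
  [0, 0, 0],
  [0, 0, 0],
  [-0.0001, 0, 0.0023],
  [-0.0003, 0, 0.0022],
  [0, 0, 0],
], gripper=[1, 1, 1, 1, 1, 1, 1, 1, 1, 1, 1, 1, 1], turn=[0, 0, 0, 0, 0, 0, 0, 0, 0, 0, 0, 0, 0])

```text
time_s: 14.73
eef_pos: [485.1, -2.2, 136.4]
ee_rot: [-0.422, 0.425, 0.567, -0.566]
force: [0.1, 0.6, 6.9]
grip_width: 0.0
```

drive_tool([
  [0, -0.03, 0],
  [0, -0.03, 0],
  [0.04, 0, 0],
  [0.04, 0, 0],
  [0.04, 0, 0],
  [0.03, 0, 0],
  [0, 0, 0],
  [0, 0, 0],
], gripper=[1, 1, 1, 1, 1, 1, 1, 1], turn=[0, 0, 0, 0, 0, 0, 0, 0])

```text
time_s: 15.4
eef_pos: [441.4, 143.0, 195.3]
ee_rot: [-0.423, 0.423, 0.567, -0.567]
force: [0.6, -0.8, 0.3]
grip_width: -0.0
```

```bash
python3 lookt.py 8; python3 fine.py 8
```

```text
top collar pts 1006 mean [499.5 -34.1 136.4] minmax mid [np.float64(499.415023161975), np.float64(-34.06475961664172)] ext [99.2 99.2]
yellow n 9 px [393.8 252.6] med [463.8 -44.6 136.8] z-plane [462.3 -44.5 136.5]
yellow n 5 px [395.4 260.2] med [441.5 -53.1 107.2] z-plane [441.5 -49.2 136.5]
red n 43 px [426.  228.9] med [ 529.3 -134.7  128.3] z-plane [ 529.8 -134.5  128. ]
collar_mark 0.77 [459.9 -43.8 134.6]
bolt_face 0.63 [ 528.7 -140.5  114.6]
side collar pts 1065 mean [496.8 -41.  136.8] minmax mid [np.float64(497.375678819365), np.float64(-35.77374751153634)] ext [ 99.3 100.3]
yellow n 15 px [280.5 236.3] med [460.6 -46.3 138. ] z-plane [461.6 -44.3 136.5]
yellow n 3 px [272.3 250.3] med [439.6 -53.7 109.5] z-plane [437.6 -86.1 136.5]
red n 104 px [320.8 263.3] med [ 528.3 -138.7  127.1] z-plane [ 527.8 -140.8  128. ]
collar_top 0.72 [501.4 -38.4 137.3]
collar_mark 0.73 [458.6 -37.5 137.8]
bolt_face 0.58 [ 533.2 -140.1  118.9]
15.8 [-0.2 -0.8  0.1] [441.9 141.4 194.7]
mark 393.8099918705195 252.76398640159633 (array([461.8, -44.6]), np.float64(39.2), np.float64(195.95791169520155))
[[10 10 11 10  9  9  8  9  8  9]
 [ 8  8  7 10 17 18  9  8  8  9]
 [ 8  8  9 33 74 48 14  8  9  8]
 [ 8  8  8 31 73 71 20  8  8  8]
 [ 8  7  7  7 73 75 17  9  8  8]
 [ 8  8  7  8 54 74 39 12  8  8]
 [ 8  8  8  9 42 74 48 16  9  8]
 [ 8  7  8  8 34 73 72 18  9 10]
 [ 8  9  9  9  8 53 41 12  7  7]]
ptr 395.1204174988725 259.94523548740415 (array([441.8, -52.3]), np.float64(60.5), np.float64(197.70019531240658))
[[ 8  8  8  8  8  8  4  5  5]
 [ 6  6  6 23 45 11  4  4  5]
 [ 4  5  4 62 74 41  6  5  5]
 [ 3  4  4 52 74 63  8  6 10]
 [ 4  5  5 32 73 73 14 10 10]
 [ 8  9 10 14 36 34 11 10  8]
 [11  9 10 10 10  5  8  9 11]]
red 426.0724243454607 228.74736484189052 (array([ 530.1, -134.8]), np.float64(105.5), np.float64(286.88638560199536))
dot [499.74387873 -34.85544262 136.5       ]
```

View pics/top8c.png

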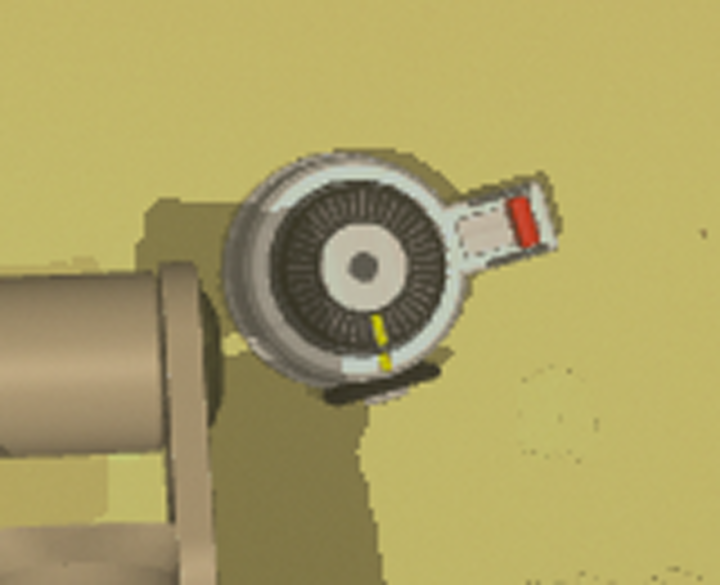

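drive_tool([
  [-0.0375, 0, -0.0045],
  [-0.0375, 0, 0],
  [-0.0375, 0, 0],
  [-0.0375, 0, 0],
  [-0.0375, 0, 0],
  [-0.0375, 0, 0],
  [-0.0375, 0, 0],
  [-0.0375, 0, 0],
  [-0.0375, 0, 0],
  [0, 0, 0],
  [0, 0.03, 0],
  [0, 0.03, 0],
  [0, 0.015, 0],
  [0, 0.004, 0],
  [0, 0, 0],
  [0, 0, 0],
], gripper=[1, 1, 1, 1, 1, 1, 1, 1, 1, 1, 1, 1, 1, 1, 1, 1], turn=[0, 0, 0, 0, 0, 0, 0, 0, 0, 0, 0, 0, 0, 0, 0, 0])

```text
time_s: 17.13
eef_pos: [541.7, -180.9, 116.8]
ee_rot: [-0.423, 0.424, 0.566, -0.566]
force: [0.2, -0.5, -0.8]
grip_width: -0.002
```

```bash
python3 lookt.py 9; python3 -c "
from h import *
print(ctrl.sense()['joints'])"
```

```text
top collar pts 1005 mean [499.6 -33.9 136.5] minmax mid [np.float64(499.37396317968285), np.float64(-33.79190950095026)] ext [99.3 99.6]
yellow n 8 px [393.9 252.6] med [462.5 -45.  137.5] z-plane [462.1 -44.8 136.5]
yellow n 4 px [395.2 260.2] med [440.3 -51.9 108.5] z-plane [441.4 -48.8 136.5]
red n 40 px [425.6 228.8] med [ 529.4 -133.3  128.5] z-plane [ 529.9 -133.5  128. ]
collar_top 0.68 [500.6 -37.7 134.5]
collar_mark 0.93 [456.1 -44.7 136.4]
bolt_face 0.63 [ 529.6 -138.9  116.8]
side collar pts 984 mean [493.5 -40.7 136.9] minmax mid [np.float64(492.9788160204416), np.float64(-36.43595635522601)] ext [ 91.5 102.2]
yellow n 5 px [283.2 235.4] med [467.5 -43.9 138.9] z-plane [468.  -42.6 136.5]
red n 103 px [320.  264.4] med [ 526.2 -140.3  125.5] z-plane [ 525.4 -143.6  128. ]
collar_top 0.67 [499.8 -36.8 135.5]
collar_mark 0.88 [460.4 -40.6 137.8]
bolt_face 0.67 [ 532.3 -136.8  120.2]
17.5333 [-0.4 -0.3  0.5] [ 541.4 -180.6  116.1]
[-5.27198387e-01  5.22476376e-01  1.50501506e+00 -3.96927914e-05
  1.11353715e+00 -2.38399317e+00]
```

View pics/side9c.png

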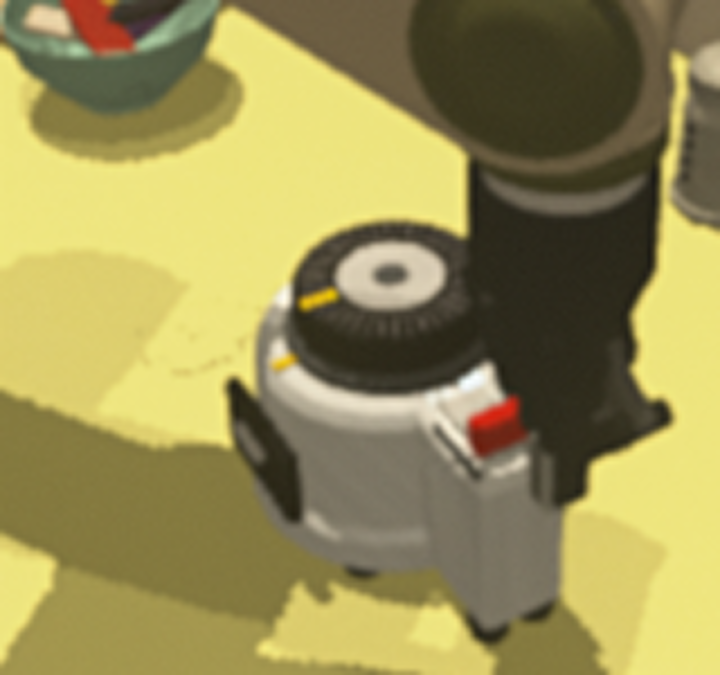

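drive_tool([
  [0.008, 0, 0],
  [0.008, 0, 0],
  [0.004, 0, 0],
  [0.004, 0, 0],
  [0.003, 0, 0],
  [0.003, 0, 0],
  [0.002, 0, 0],
  [0, 0, 0],
], gripper=[1, 1, 1, 1, 1, 1, 1, 1], turn=[0, 0, 0, 0, 0, 0, 0, 0])

```text
time_s: 18.2
eef_pos: [532.2, -149.7, 115.8]
ee_rot: [0.423, -0.424, -0.566, 0.566]
force: [-0.3, -1.3, 0.2]
grip_width: 0.001
```

drive_tool([
  [0.003, 0, 0],
  [0.003, 0, 0],
  [0.002, 0, 0],
  [0, 0, 0],
], gripper=[1, 1, 1, 1], turn=[0, 0, 0, 0])

```text
time_s: 18.53
eef_pos: [529.9, -141.8, 115.7]
ee_rot: [-0.424, 0.424, 0.566, -0.566]
force: [-0.0, 0.6, 0.0]
grip_width: 0.001
```

```bash
python3 lookt.py 10
```

```text
top collar pts 1012 mean [499.3 -33.9 136.4] minmax mid [np.float64(499.3668484853262), np.float64(-33.79701398906316)] ext [99.2 99.8]
yellow n 10 px [393.8 252.9] med [462.5 -45.1 135.8] z-plane [461.4 -44.6 136.5]
yellow n 4 px [395.2 260.2] med [440.2 -52.5 106.1] z-plane [441.4 -48.8 136.5]
collar_top 0.58 [502.5 -34.6 135.3]
collar_mark 0.88 [458.9 -42.7 134. ]
bolt_face 0.55 [ 526.5 -129.2  116.8]
side collar pts 802 mean [486.2 -41.4 136.9] minmax mid [np.float64(483.5066121945067), np.float64(-36.22181270059584)] ext [ 69.8 101.6]
yellow n 3 px [283.7 235.3] med [469.1 -44.4 137.8] z-plane [469.  -42.6 136.5]
red n 35 px [313.7 262.7] med [ 515.7 -131.7  125.1] z-plane [ 514.4 -135.4  128. ]
collar_top 0.71 [500.7 -36.1 138.8]
collar_mark 0.76 [456.6 -43.9 138.6]
bolt_face 0.59 [ 529.6 -129.4  120.2]
18.9333 [-0.1  0.4 -0.8] [ 529.9 -142.2  115.6]
```

View pics/side10c.png

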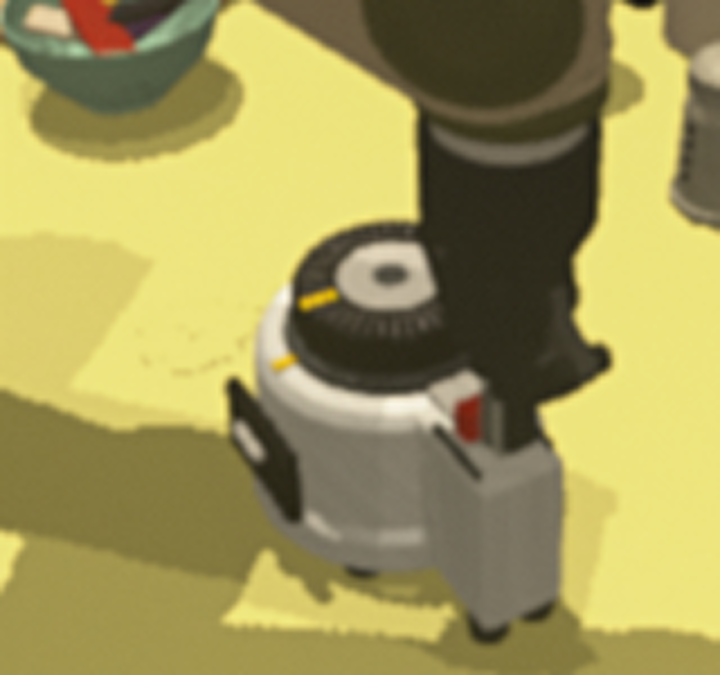

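View pics/top10c.png

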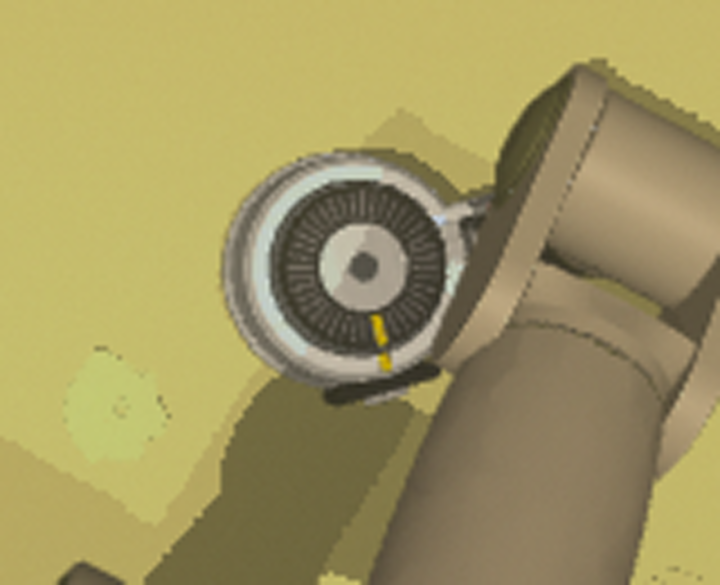

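drive_tool([
  [0.002, 0, 0],
  [0.002, 0, 0],
  [0.001, 0, 0],
  [0, 0, 0],
], gripper=[1, 1, 1, 1], turn=[0, 0, 0, 0])

```text
time_s: 19.27
eef_pos: [529.0, -138.8, 115.9]
ee_rot: [0.422, -0.425, -0.566, 0.567]
force: [1.0, -9.4, -3.4]
grip_width: 0.003
```

drive_tool([
  [0.001, 0, 0],
  [0, 0, 0],
], gripper=[1, 1], turn=[0, 0])

```text
time_s: 19.43
eef_pos: [528.9, -138.5, 116.0]
ee_rot: [0.422, -0.425, -0.565, 0.567]
force: [2.8, -12.8, -4.8]
grip_width: -0.003
```

drive_tool([
  [0.001, 0, 0],
  [0, 0, 0],
], gripper=[1, 1], turn=[0, 0])

```text
time_s: 19.6
eef_pos: [528.9, -138.1, 116.3]
ee_rot: [0.422, -0.426, -0.565, 0.567]
force: [2.7, -14.8, -2.3]
grip_width: 0.004
```

drive_tool([
  [-0.01, 0, 0],
  [-0.03, 0, 0],
  [-0.02, -0.03, 0],
  [0, -0.04, 0],
  [-0.04, -0.03, 0],
  [-0.04, 0, 0],
  [-0.04, 0, 0],
  [-0.04, 0, 0],
  [0, 0, 0],
  [0, 0, 0],
], gripper=[1, 1, 1, 1, 1, 1, 1, 1, 1, 1], turn=[0, 0, 0, 0, 0, 0, 0, 0, 0, 0])

```text
time_s: 20.43
eef_pos: [587.9, -341.6, 209.0]
ee_rot: [-0.425, 0.423, 0.566, -0.566]
force: [-0.1, 0.4, 1.2]
grip_width: -0.006
```

```bash
python3 lookt.py 11; python3 fine.py 11
```

```text
top collar pts 1009 mean [499.5 -33.9 136.4] minmax mid [np.float64(499.4533996857889), np.float64(-33.987063401016584)] ext [ 99.2 100. ]
yellow n 6 px [393.5 251.5] med [465.2 -43.5 138.6] z-plane [465.2 -43.7 136.5]
red n 44 px [421.1 230. ] med [ 526.2 -120.8  128.5] z-plane [ 526.4 -121.   128. ]
collar_top 0.78 [497.9 -37.7 134.8]
collar_mark 0.76 [456.2 -47.3 137.4]
bolt_face 0.68 [ 525.9 -127.4  120.5]
side collar pts 1059 mean [496.9 -41.2 136.9] minmax mid [np.float64(497.5250045075436), np.float64(-36.040171950103826)] ext [98.9 99.4]
yellow n 6 px [283.  235.5] med [467.3 -45.1 138.1] z-plane [467.5 -42.8 136.5]
red n 114 px [317.6 260. ] med [ 525.3 -125.3  125.2] z-plane [ 523.9 -129.6  128. ]
collar_top 0.65 [499.9 -36.7 135.9]
bolt_face 0.65 [ 531.7 -125.2  118. ]
20.8333 [-0.3  0.5  0.9] [ 588.3 -339.5  211.2]
mark 393.6777120491038 252.31521594093314 (array([463. , -44.3]), np.float64(37.9), np.float64(195.92122151517455))
[[10 10 10 11 10  9  8  8  8  7]
 [ 8  8  7 10 18 18  8  8  7  7]
 [ 8  7  8 33 75 49 13  7  7  8]
 [ 8  7  8 32 75 73 20  7  8  9]
 [ 8  8  8  7 74 76 19  9  7  8]
 [ 8  7  7  7 55 75 34 11  7  7]
 [ 7  7  7  8 31 56 36 11  8  8]
 [ 7  7  8  8 24 55 60 15  9  9]
 [ 8  9  8  8  8 50 32 10  7  7]]
ptr 395.1256183285603 260.04842488935174 (array([441.5, -52.3]), np.float64(60.8), np.float64(197.63326673690273))
[[ 8  7  9  8  8  7  8  7  8]
 [ 7  8  8 18 31 13  9  9  8]
 [ 7  8  9 51 56 33 10  8  9]
 [ 9  8  9 40 57 47 10  8  8]
 [10  9  9 22 54 59 11  8  8]
 [ 9  9  9 11 33 27 14 11  9]
 [ 9  8 10 12 13 12 14 14 13]]
red 421.28540968626254 230.0798050563509 (array([ 526.1, -121.5]), np.float64(91.6), np.float64(286.91123062655106))
dot [499.78527465 -34.90079133 136.5       ]
```

View pics/side11c.png

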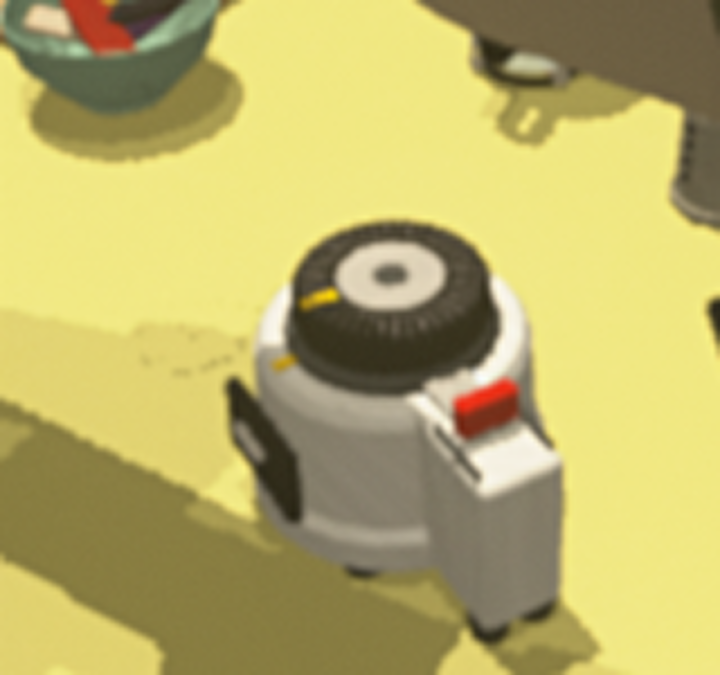

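View pics/top11c.png

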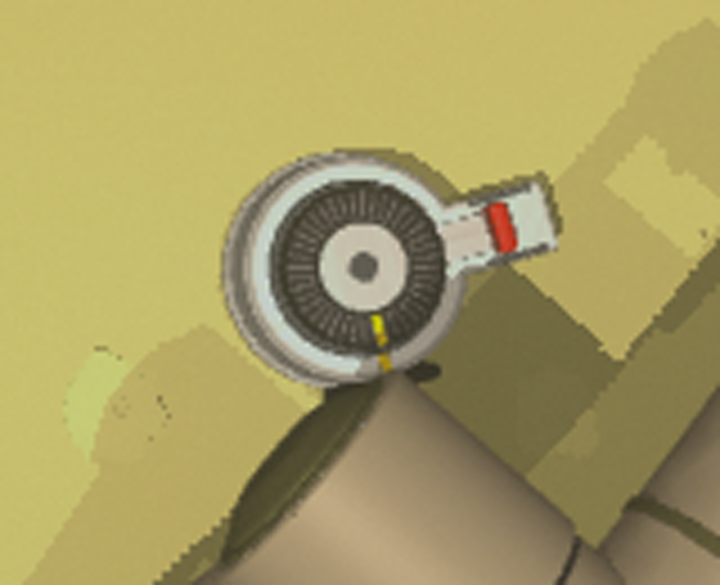

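```bash
python3 -c "
from rig import ctrl
print(ctrl.finish_job())"
```

```text
the job is handed in; nothing more can be done
None
```

The collar is set two full turns open and the lock bolt is pushed fully in. I handed the job in at about 21 s, with the arm clear of everything.

- **Collar:** I rolled it anticlockwise with the shut fingertips at 6–12 N. They slipped about 20%, so I tracked the mark with the cameras. It went from about 72° open through roughly 648° more. The last top picture put the mark about 1–2° short of the pointer, and I can only measure that to about 1°.
- **Lock bolt:** I pushed it until it stopped moving, at about 15 N. The pictures show it moved 13.9 mm of its 14 mm travel.
- **Grinder and surroundings:** The grinder's measured position did not change, and it was never lifted. The arm's path stayed well clear of the bystanders.
- **Measurements that disagreed:** Two estimates of the collar's axis differed by about 1 mm. That is why the 1–2° shortfall is a range. Once, the network looking in the side picture put the mark at worktop height, so I ignored it.

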